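# Feel for the hidden hole in the channel rail and seat the locating pin

### The job

The red channel rail is clamped to its jig bar with the drilled holes already in line, but the hole in its web lies out of sight under the top flange, on the side towards the robot. Take the orange-handled locating pin from its rest, slide its nose along the web at mid-height until it drops into the hole, then push it fully home so that its collar sits flat on the web, and leave it there. Use light hand pressure only, well under 40 N, as a hard shove would shift the clamped rail, and leave the other things on the table alone.

Things in the scene. Friction and masses are not known exactly. Their poses are not given: they have to be found in the camera images.
- rail: Red channel rail, 340 mm long (its y), 80 mm high, open towards the robot: upright web 6 mm thick with a top and a bottom flange; a 46 mm aluminium jig bar stands against the web's far side. Rigid, fixed to the table. Origin: on the table under the web's near face, mid-length; x level, from the robot's side into the web (the way the pin goes in), y along the rail, z up.
- web_middle (a point): Middle of the web's near face, 40 mm above the table, axes as the rail's. The one round hole, 17.6 mm across, sharp-edged, 46 mm deep, square to the face, has its centre exactly at this height, but its place along the rail differs from piece to piece: anywhere from 46 mm left to 46 mm right of this point, not measured. The rest of the face is plain and flat.
- flange_edge (a point): Free edge of the top flange, mid-length, at its upper side (80 mm above the table). Both flanges are 6 mm thick and stand out 38 mm from the web's near face towards the robot; clear height between them 68 mm (6 to 74 mm above the table).
- clamp_left (a point): Outer end of the spindle (12 mm across) of the blue G-clamp at the rail's +y end, 40 mm above the table, 108 mm out from the web, 150 mm from mid-length; a 50 mm upright tommy bar is near its end. Fixed; leave it.
- clamp_right (a point): The same on the rail's -y end.
- pin: Steel locating pin, 162 mm, 140 to 240 g, lying level in its rest, handle to the robot, axis 45 mm above the table. Origin: centre of the collar's front (seating) face; x to the nose. Shank 16 mm across, x 0 to 32 mm; nose tapers to a 9 mm flat at x = 42. Collar 28 mm across, x -6 to 0; neck 14 mm, x -50 to -6; orange handle x -120 to -50, 22 wide (y), 24 high. Centre of mass x = -24.
- pin_grip (a point): The place to grip the pin: on its axis inside the handle, 88 mm behind the collar's front face (130 mm behind the nose), across the 22 mm width. With the collar seated it lies 50 mm in front of the flanges' edge. Axes as the pin's.
- pin_nose (a point): Centre of the pin's flat nose end, 42 mm ahead of the collar's front face.
- rest: Grey bent-plate rest that holds the pin, fixed, 86 x 50 mm base, 47 mm high; its notched end plates stand under the shank (x = 11 mm) and under the front end of the handle (x = -56 mm), open upwards; the pin lifts straight up out of them. Origin: on the table under the pin's collar face; x as the pin's x.
- hammer: Hammer lying on the table, 280 mm, bystander. Origin near its middle, underside.
- wrench: Steel wrench lying on the table, 200 mm, bystander. Origin near its middle, underside.
- spray: Blue spray can with red cap, 64 mm across, 190 mm high, standing, bystander. Origin: centre of its foot.
- tape: Yellow tape measure, 70 x 36 x 62 mm high, bystander. Origin: centre of its underside.
- bolt: Hexagon bolt standing on its head, 27 mm across, 60 mm high, bystander. Origin: centre of its underside.
- discs: Stack of four grinding discs, 125 mm across, 48 mm high, bystander. Origin: centre of its underside.
Not all that is in view belongs to the job. What is meant by the pin is not purple or yellow, and is the smaller of those in its own colour.

How it is judged:
On the way, in this order (a step that is already met when the one before it is completed fails the run):
1. the pin has been taken out of its rest (distance between pin and rest above 0.1 m), for 0.1 s.
2. the pin's nose has entered the hole in the web (x of pin_nose in the frame of rail above 0.006 m and y of pin_nose in the frame of rail between -0.06 and 0.06 m and z of pin_nose in the frame of rail between 0.03 and 0.05 m), for 0.1 s.
At the end, for the whole second after the job is handed in: The pin is in the hole with its collar's face within 2.5 mm of the web's near face, square to the web within 0.10 rad, released and at rest (x of pin in the frame of rail above -0.0025 m and y of pin in the frame of rail between -0.06 and 0.06 m and z of pin in the frame of rail between 0.03 and 0.05 m and angle between the x axis of pin and the x axis of rail, either way round below 0.1 rad and linear speed of pin below 0.02 m/s); the robot touches nothing.
It fails at once if the pin is pressed against the rail with more than 40 N (a hard shove would shift the clamped rail) (contact force between pin and rail above 40 N).
It fails at once if the gripper or arm knocks the rail with more than 20 N (contact force between any of the fingers, the arm and rail above 20 N).
It fails at once if a bystander is moved by more than 20 mm (distance of any of hammer, wrench, spray, tape, bolt, discs from where it was at the start of the episode above 0.02 m).
It also fails if it takes over 72 s, if anything falls off the work surface, if the arm or the gripper's body presses on something with over 40 N, if the wrist force passes 120 N, or if a joint passes its speed limit or range.

### The arm

A 7-joint arm with a two-finger parallel gripper is mounted at the origin on the work surface. World frame = base frame: x ahead of the robot, y to its left, z up, the work surface at z = 0. Lengths are in m, angles in rad, forces in N, time in s.
With the tool pointing down it reaches from about 0.4 to 0.85 m from the base axis. Payload 10.4 kg.
Tool frame: the origin (TCP) lies midway between the tips of the shut fingers; the grasp point (between the pads) lies 19 mm behind it; z points along the fingers, y is the line along which they close (so a half turn about z gives the same grasp; the last joint's range is limited). The gripper opens to 85 mm and grips with 20 to 120 N. Pads are 22 mm wide; open, the fingers measure 114 mm over their backs; the gripper's body (76 mm by 85 mm) begins 54 mm behind the grasp point. The pads swing forward as they close: fully open they stand 13 mm farther back than shut.
Start: joints at [-1.227, 0.332, -0.065, 1.46, 0.022, 1.35, -0.088], TCP at [0.224, 0.583, 0.231] pointing down, gripper open.
Joint ranges: [-2.6, 2.6], [-0.5, 2.12], [-1.47, 1.34], [0.16, 2.42], [-1.27, 4.41], [0.06, 2.06], [-2.6, 2.6]. Speed limits (rad/s): [2.22, 2.22, 2.79, 2.79, 3.14, 3.14, 3.14].

### API

Orientations are given as a unit quaternion [x, y, z, w].
In Python, from workcell import monitor, eyes, manip gives the robot as it stands.
- The arm moves only by the tool send_rows, never from a script. Its arguments are lists of equal length, an entry for each row: "offset": the shift along the tool's x, y, z in mm, a list of three; "roll": the turn about the tool's z in rad. In form: {"offset": [[tx, ty, tz], ...], "roll": [roll, ...]}. A call has exactly 5 rows; each row is the pose to reach, as a shift and turn from the pose commanded when the call began, along the tool's axes at that moment; what a row does not reach only later rows make up. A row lasts 1/12 s, in which the tool goes at most 41.7 mm and 7.16 degrees, less where a joint would pass 70% of its speed; a pose out of reach is approached as far as the arm can. A call with a gripper value outside its range is refused whole. "jaw" is the opening, from 0 (shut) to 1 (fully open), set as the call begins (left out, the last holds). The fingers move at their own pace and stop on an object; "newtons" is the grip in N (left out, the last holds). Time passes only in rows, so rows that repeat a pose let the fingers close, or fill a call up. It gives the time, the measured TCP pose, the force and the opening at its end, in the units of the state.
- monitor.get_obs(): the state, without advancing time (a new reading comes with each control period).
- eyes.camera(name): name is "scene" or "top"; returns (picture, depth): 420x560x3 uint8, blue, green, red; 420x560 float32, m along the optical axis (not along the pixel's ray), 0 where there is no reading.
- eyes.camera_params(name): a dict with "fovy" (degrees; the focal length in pixels is half the picture's height over the tangent of half this angle, whatever the lens; pixels are square), "cx", "cy" (the principal point, pixels), "R" (3x3) and "t" (3): a world point X has camera coordinates R X + t. Camera axes: x right, y down, z forward; pixel columns grow to the right and rows downward; lengths in m; the calibration is good to about 2 mm. A picture is of the moment at which its call begins. camera_params takes no time and is no camera call.
- manip.hand_in(): hands the job in, once; it reports no verdict.
The state is a dict: "clock": time; "joint_pos": joint angles; "joint_velocities": joint speeds; "tau": joint torques, N m; "position": TCP position; "ee_rot": TCP orientation; "ft_force": force on the tool from outside, world axes, zero at the start; "torque": the same for the moment, N m; "grip_width": opening from 0.0 (shut) to 1.0 (fully open).
Only numpy, scipy, OpenCV 4.12 (cv2) and the standard library are available. Lean on these libraries where they do the work, as an engineer would, in place of code of your own. Each camera call takes 0.05 s, during which the arm holds its last target. There are 200 camera calls.

## Working session

There is one attempt and no reset: what is moved stays moved. The work goes in short steps, Python scripts to look and compute and a tool call to move; the robot and the scene stay as the last step left them, time stands still between calls to the robot, and variables do not carry over. Pictures are saved under pics/ and viewed, on a budget of 10 in all, crops included, one or two more only if the job needs it, and the job is handed in when it is done.

Besides the shell and the picture viewer there is one more tool, called after "Call:" in YAML: its name, and indented under it one key for each argument. send_rows: Moves the arm, as the interface text tells. Its arguments: {"type":"object","properties":{"offset":{"type":"array"},"roll":{"type":"array"},"jaw":{"type":"number"},"newtons":{"type":"number"}},"required":["offset","roll"]}

```bash
ls; mkdir -p pics; cat > h.py <<'E'
import numpy as np, cv2
from workcell import monitor, eyes, manip
def shot(n,f):
    im,d=eyes.camera(n); cv2.imwrite(f'pics/{f}.png',im); np.save(f'pics/{f}.npy',d); return im,d
def ray(n):
    p=eyes.camera_params(n); f=210/np.tan(np.radians(p['fovy'])/2); return p,f
def world(n,u,v,z):  # depth z
    p,f=ray(n); c=np.array([(u-p['cx'])/f*z,(v-p['cy'])/f*z,z]); return np.array(p['R']).T@(c-np.array(p['t']))
def onplane(n,u,v,h):
    a=world(n,u,v,0.);b=world(n,u,v,1.); return a+(b-a)*(h-a[2])/(b[2]-a[2])
E
python3 - <<'E'
from h import *
np.set_printoptions(precision=4,suppress=True)
for n in('scene','top'):
    im,d=shot(n,n+'0'); print(n,{k:v for k,v in eyes.camera_params(n).items()},world(n,280,210,0.))
o=monitor.get_obs(); print({k:np.round(v,3) for k,v in o.items()})
E
```

```text
pics
scene {'fovy': 52.2993432256635, 'cx': 278.03500612877775, 'cy': 213.09483359113466, 'R': array([[ 0.3528,  0.9356,  0.0144],
       [ 0.7609, -0.278 , -0.5863],
       [-0.5445,  0.2178, -0.81  ]]), 't': array([-0.1587, -0.3323,  1.4923])} [ 1.1214 -0.2689  1.0162]
top {'fovy': 44.99320533639755, 'cx': 285.168718061155, 'cy': 214.51575265412515, 'R': array([[ 0.0257, -0.9996, -0.0134],
       [-0.9942, -0.0241, -0.1051],
       [ 0.1047,  0.016 , -0.9944]]), 't': array([-0.0257,  0.5182,  1.5917])} [ 0.3491 -0.0387  1.6369]
{'clock': np.float64(0.1), 'joint_pos': array([-1.227,  0.333, -0.065,  1.461,  0.022,  1.35 , -0.089]), 'joint_velocities': array([ 0.   , -0.002,  0.001, -0.002, -0.   , -0.001,  0.   ]), 'tau': array([  0.002, -62.675,   0.049, -39.243,   0.016,   0.007,   0.   ]), 'position': array([0.224, 0.583, 0.231]), 'ee_rot': array([ 0.182,  0.983, -0.001, -0.   ]), 'ft_force': array([0.48 , 0.322, 0.031]), 'torque': array([0.004, 0.087, 0.005]), 'grip_width': np.float64(1.001)}
```

View pics/top0.png

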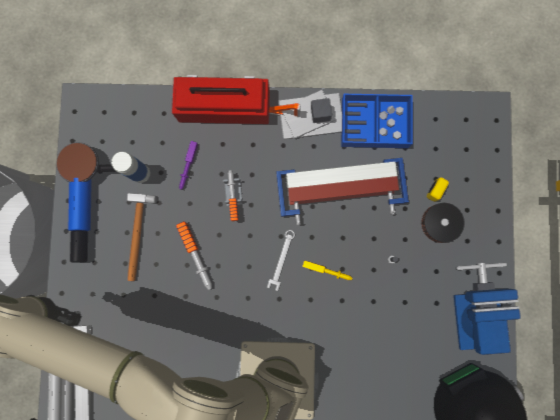

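View pics/scene0.png

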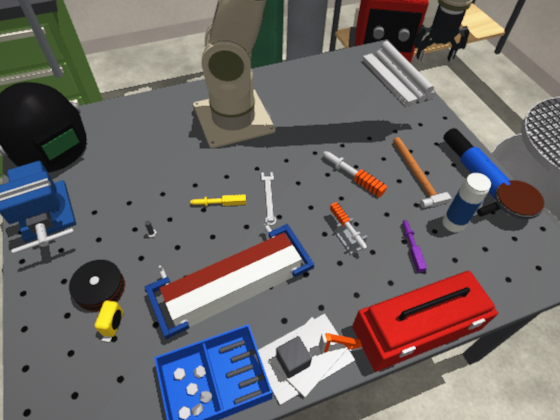

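The top picture shows the small orange pin in its grey rest near (234,195), with its nose up the image, and the rail with its jig bar at (285-405, 165-205). A larger orange driver lies at (195,255). Next is an enlarged crop.

```bash
python3 - <<'E'
import cv2,numpy as np
im=cv2.imread('pics/top0.png')
a=cv2.resize(im[155:235,205:265],None,fx=6,fy=6,interpolation=cv2.INTER_CUBIC)
b=cv2.resize(im[150:230,270:415],None,fx=5.5,fy=5.5,interpolation=cv2.INTER_CUBIC)
for i,(I,x0,y0,s) in enumerate(((a,205,155,6),(b,270,150,5.5))):
    for k in range(0,200,10):
        cv2.putText(I,str(x0+k),(int(k*s),10),0,.35,(0,255,0));cv2.line(I,(int(k*s),12),(int(k*s),18),(0,255,0))
        cv2.putText(I,str(y0+k),(0,int(k*s)+4),0,.35,(0,255,0))
cv2.imwrite('pics/c1.png',a); cv2.imwrite('pics/c2.png',b)
E
```

```text
(no output)
```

View pics/c1.png

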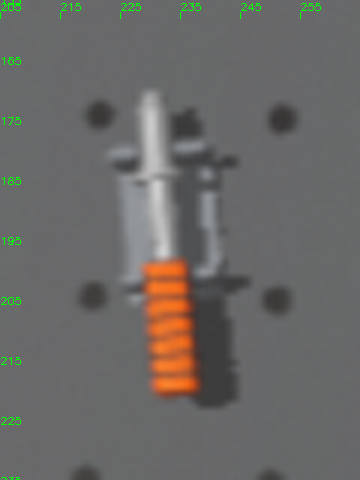

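View pics/c2.png

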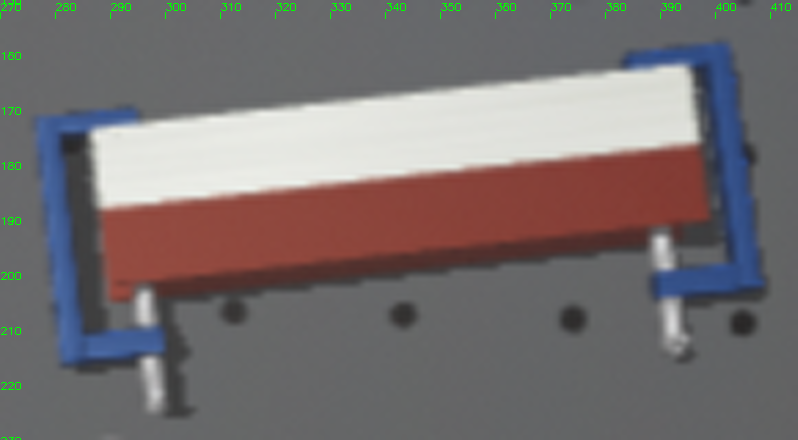

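```bash
python3 - <<'E'
from h import *
np.set_printoptions(precision=4,suppress=True)
P=lambda u,v,h:onplane('top',u,v,h)
n=P(230,170.5,.045);e=P(234.2,220.3,.057);e[2]=.045;print('pin',n,e,np.linalg.norm(n-e),'yaw',np.arctan2(*(n-e)[1::-1]))
q=[P(288.4,188.2,.08),P(397.3,176.4,.08),P(289.6,202,.08),P(398.9,190,.08)];print(np.array(q))
for a,b in((0,1),(2,3)):
    d=q[a]-q[b];print('len',np.linalg.norm(d),'yaw',np.arctan2(-d[0],d[1]))
print(np.linalg.norm(q[0]-q[2]))
# depth-based cross checks
for nm in('top',):
    d=np.load('pics/top0.npy')
    for u,v in((233,212),(232,205),(231,175),(345,190),(345,175),(320,193),(375,187)): print((u,v),world(nm,u,v,d[v,u]))
# depth fit on flange top
d=np.load('pics/top0.npy');im=cv2.imread('pics/top0.png').astype(int)
u,v=np.meshgrid(np.arange(560),np.arange(420))
W=np.array([world('top',a,b,d[b,a]) for a,b in zip(u[155:235,205:415].ravel(),v[155:235,205:415].ravel())])
C=im[155:235,205:415].reshape(-1,3);U=u[155:235,205:415].ravel()
red=(C[:,2]>90)&(C[:,1]<90)&(C[:,0]<90)&(U>280)&(abs(W[:,2]-.08)<.008)
r=cv2.minAreaRect(W[red][:,:2].astype(np.float32));print('flange',r,cv2.boxPoints(r),W[red][:,2].mean())
o=(C[:,2]>180)&(C[:,1]<140)&(C[:,0]<90)&(U<260)&(W[:,2]>.03)
r=cv2.minAreaRect(W[o][:,:2].astype(np.float32));print('handle',r,W[o].mean(0),W[o][:,2].max(),W[o][:,2].min())
E
```

```text
pin [0.6537 0.1666 0.045 ] [0.4934 0.146  0.045 ] 0.16160559175798375 yaw 0.127849023948859
[[ 0.5955 -0.0216  0.08  ]
 [ 0.6405 -0.3585  0.08  ]
 [ 0.5524 -0.0264  0.08  ]
 [ 0.5979 -0.3635  0.08  ]]
len 0.3399116470416666 yaw 0.13269148520276117
len 0.34022986140009676 yaw 0.13417400790307774
0.04335752039708316
(233, 212) [0.5198 0.151  0.0541]
(232, 205) [0.5415 0.1546 0.0572]
(231, 175) [0.6384 0.1623 0.0494]
(345, 190) [ 0.5945 -0.1973  0.077 ]
(345, 175) [ 0.6413 -0.1965  0.0789]
(320, 193) [ 0.5833 -0.12    0.0763]
(375, 187) [ 0.6051 -0.2893  0.0827]Traceback (most recent call last):
  File "<stdin>", line 16, in <module>
  File "h.py", line 8, in world
    p,f=ray(n); c=np.array([(u-p['cx'])/f*z,(v-p['cy'])/f*z,z]); return np.array(p['R']).T@(c-np.array(p['t']))
        ~~~^^^
  File "h.py", line 6, in ray
    p=eyes.camera_params(n); f=210/np.tan(np.radians(p['fovy'])/2); return p,f
ValueError: time passes only in moves, steps and waits
```

Everything fits: the pin measures 161.6 mm and the rail 340 mm. The pin's yaw is 0.128 with its grip at about (0.525, 0.150). web_middle is at about (0.6124, -0.1904), with the rail's yaw at 0.1335. Moving towards the pin.

Call:
send_rows:
  offset:
    - [-33,-22,0]
    - [-66,-45,0]
    - [-99,-67,0]
    - [-132,-90,0]
    - [-165,-112,0]
  roll: [-0.1,-0.2,-0.3,-0.4,-0.494]
  jaw: 1
  newtons: 60

```text
clock: 0.52
position: [0.3386, 0.4177, 0.231]
ee_rot: [-0.066, 0.998, -0.0, -0.0]
ft_force: [1.5, 0.1, 0.1]
grip_width: 1.002
```

```bash
cat >> h.py <<'E'
from scipy.spatial.transform import Rotation as Ro
np.set_printoptions(precision=4,suppress=True)
def to(x,y,z,yaw=None):
    o=monitor.get_obs(); R=Ro.from_quat(o['ee_rot']).as_matrix()
    print('t',round(float(o['clock']),2),'pos',o['position'],'F',o['ft_force'],'w',round(float(o['grip_width']),3),'ytool yaw-90',np.arctan2(R[1,1],R[0,1])-np.pi/2,'tilt',R[:,2])
    print('tool mm',R.T@(np.array([x,y,z])-o['position'])*1000)
RA=.1335; RO=np.array([.6124,-.1904])
def rail(x,y): # rail -> world
    c,s=np.cos(RA),np.sin(RA); return RO+np.array([c*x-s*y,s*x+c*y])
def inrail(p):
    c,s=np.cos(RA),np.sin(RA); d=np.array(p[:2])-RO; return np.array([c*d[0]+s*d[1],-s*d[0]+c*d[1]])
E
python3 -c "
from h import *
to(.525,.150,.12)"
```

```text
t 0.52 pos [0.3386 0.4177 0.231 ] F [1.5476 0.0931 0.1132] w 1.002 ytool yaw-90 0.13226709463061548 tilt [-0.0003 -0.0004 -1.    ]
tool mm [-149.462  -289.9451  111.0394]
```

Call:
send_rows:
  offset:
    - [-18,-35,6]
    - [-37,-70,12]
    - [-55,-105,18]
    - [-73,-140,24]
    - [-90,-175,30]
  roll: [0,0,0,0,0]

```text
clock: 0.93
position: [0.4502, 0.2556, 0.2009]
ee_rot: [-0.064, 0.998, 0.0, -0.0]
ft_force: [0.6, -0.1, 0.1]
grip_width: 1.003
```

Call:
send_rows:
  offset:
    - [-15,-29,18]
    - [-30,-58,36]
    - [-45,-87,54]
    - [-58,-112,72]
    - [-58,-112,80]
  roll: [0,0,0,0,0]

```text
clock: 1.35
position: [0.5228, 0.1472, 0.1189]
ee_rot: [-0.06, 0.998, -0.002, -0.001]
ft_force: [0.3, -0.5, -0.2]
grip_width: 1.004
```

```bash
python3 -c "
from h import *
to(.525,.150,.026)
im,d=shot('scene','s1'); im2,d2=shot('top','t1')
p,f=ray('scene')
c=np.array(p['R'])@np.array([.525,.15,.045])+p['t'];u,v=int(p['cx']+f*c[0]/c[2]),int(p['cy']+f*c[1]/c[2]);print(u,v)
cv2.imwrite('pics/s1c.png',cv2.resize(im[v-70:v+60,u-90:u+70],None,fx=4,fy=4,interpolation=cv2.INTER_CUBIC))"
```

```text
t 1.35 pos [0.5228 0.1472 0.1189] F [ 0.3146 -0.5484 -0.1613] w 1.004 ytool yaw-90 0.11969777214352728 tilt [-0.0014 -0.0036 -1.    ]
tool mm [-2.7019  2.8718 92.8905]
337 212
```

View pics/s1c.png

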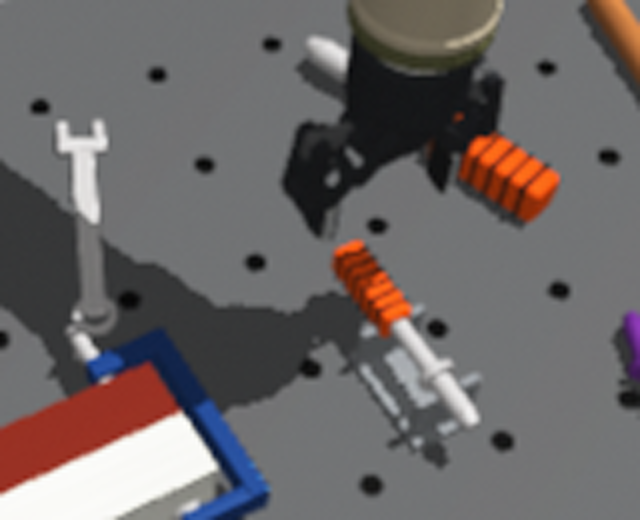

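The crop shows the open gripper above the orange handle, which is at crop pixel (370,285). The fingers straddle it, and the larger driver is well clear to the side. Descending and gripping.

Call:
send_rows:
  offset:
    - [-2,2,25]
    - [-2,2,50]
    - [-2,2,75]
    - [-2,2,92]
    - [-2,2,92]
  roll: [0,0,0,0,0]

```text
clock: 1.87
position: [0.5203, 0.157, 0.0266]
ee_rot: [-0.065, 0.998, -0.0, -0.002]
ft_force: [-0.9, -0.5, -0.4]
grip_width: 0.999
```

```bash
python3 -c "
from h import *
to(.525,.150,.026)"
```

```text
t 1.87 pos [0.5203 0.157  0.0266] F [-0.8838 -0.4723 -0.4246] w 0.999 ytool yaw-90 0.12950032528298294 tilt [-0.0048 -0.0012 -1.    ]
tool mm [-3.7425 -7.5838  0.6341]
```

Call:
send_rows:
  offset:
    - [0,0,0]
    - [0,0,0]
    - [0,0,0]
    - [0,0,0]
    - [0,0,0]
  roll: [0,0,0,0,0]

```text
clock: 2.28
position: [0.5235, 0.1564, 0.0303]
ee_rot: [-0.064, 0.998, 0.0, 0.001]
ft_force: [0.1, -0.0, 0.3]
grip_width: 1.002
```

```bash
python3 -c "
from h import *
to(.525,.150,.026)"
```

```text
t 2.28 pos [0.5235 0.1564 0.0303] F [ 0.0882 -0.0049  0.2667] w 1.002 ytool yaw-90 0.12730960084564802 tilt [ 0.0014  0.0009 -1.    ]
tool mm [-0.7106 -6.5517  4.3079]
```

Call:
send_rows:
  offset:
    - [-1,-6.5,4]
    - [-1,-6.5,4]
    - [-1,-6.5,4]
    - [-1,-6.5,4]
    - [-1,-6.5,4]
  roll: [0,0,0,0,0]

```text
clock: 2.7
position: [0.5247, 0.1498, 0.0253]
ee_rot: [-0.064, 0.998, 0.0, -0.0]
ft_force: [-0.6, -0.4, 0.6]
grip_width: 0.998
```

Call:
send_rows:
  offset:
    - [0,0,0]
    - [0,0,0]
    - [0,0,0]
    - [0,0,0]
    - [0,0,0]
  roll: [0,0,0,0,0]
  jaw: 0
  newtons: 60

```text
clock: 3.12
position: [0.5248, 0.1498, 0.0253]
ee_rot: [-0.064, 0.998, 0.0, 0.0]
ft_force: [0.9, 0.7, 0.5]
grip_width: 0.297
```

Call:
send_rows:
  offset:
    - [0,0,0]
    - [0,0,0]
    - [0,0,0]
    - [0,0,0]
    - [0,0,0]
  roll: [0,0,0,0,0]

```text
clock: 3.53
position: [0.5248, 0.1498, 0.0254]
ee_rot: [-0.064, 0.998, 0.0, 0.0]
ft_force: [-0.4, 0.9, 3.1]
grip_width: 0.247
```

```bash
python3 -c "
from h import *
to(.525,.150,.026)"
```

```text
t 3.53 pos [0.5248 0.1498 0.0254] F [-0.4419  0.9433  3.1079] w 0.247 ytool yaw-90 0.12718726065209895 tilt [ 0.0001  0.0002 -1.    ]
tool mm [-0.2345  0.1687 -0.5765]
```

Call:
send_rows:
  offset:
    - [0,0,-8]
    - [0,0,-20]
    - [0,0,-45]
    - [0,0,-75]
    - [0,0,-105]
  roll: [0,0,0,0,0]
  newtons: 90

```text
clock: 3.95
position: [0.5243, 0.1494, 0.132]
ee_rot: [-0.063, 0.998, -0.0, -0.0]
ft_force: [0.5, 1.2, -2.8]
grip_width: 0.243
```

```bash
python3 -c "
from h import *
for u,v in((303,264),(323,269),(350,279)): print(onplane('top',u,v,.015),inrail(onplane('top',u,v,.015)))
print(inrail(onplane('top',392,259,.05)),inrail(onplane('top',291,233,.01)))
x,y=rail(-.178,.05);print(x,y);to(x,y,.12)"
```

```text
[ 0.363  -0.0734  0.015 ] [-0.2316  0.1492]
[ 0.3489 -0.1372  0.015 ] [-0.2541  0.0878]
[ 0.3195 -0.2233  0.015 ] [-0.2946  0.0064]
[-0.2462 -0.1268] [-0.1288  0.1763]
0.4293286354662892 -0.16453737275980748
t 3.95 pos [0.5243 0.1494 0.132 ] F [ 0.4941  1.2355 -2.8067] w 0.243 ytool yaw-90 0.12688232897524432 tilt [-0.0007 -0.0004 -1.    ]
tool mm [ 133.9102 -299.3596   12.213 ]
```

Call:
send_rows:
  offset:
    - [10,-22,0]
    - [26,-58,0]
    - [42,-94,0]
    - [58,-130,0]
    - [74,-166,0]
  roll: [0,0,0,0,-0.0066]

```text
clock: 4.37
position: [0.4716, -0.026, 0.1312]
ee_rot: [-0.067, 0.998, 0.0, 0.0]
ft_force: [0.8, -0.2, -1.6]
grip_width: 0.241
```

Call:
send_rows:
  offset:
    - [16,-36,0]
    - [32,-72,0]
    - [48,-106,0]
    - [60,-133,0]
    - [60,-133,0]
  roll: [0,0,0,0,0]

```text
clock: 4.78
position: [0.4284, -0.1702, 0.1313]
ee_rot: [-0.063, 0.998, -0.001, 0.0]
ft_force: [-0.1, 0.2, -2.1]
grip_width: 0.249
```

Call:
send_rows:
  offset:
    - [0,0,0]
    - [0,0,0]
    - [0,0,0]
    - [0,0,0]
    - [0,0,0]
  roll: [0,0,0,0,0]

```text
clock: 5.2
position: [0.431, -0.1632, 0.1303]
ee_rot: [-0.068, 0.998, 0.0, -0.0]
ft_force: [0.2, 0.8, -1.8]
grip_width: 0.246
```

```bash
python3 -c "
from h import *
x,y=rail(-.178,.05);to(x,y,.0204)
im,d=shot('scene','s2'); im2,d2=shot('top','t2')
a=cv2.resize(im[190:330,130:330],None,fx=3,fy=3,interpolation=cv2.INTER_CUBIC);b=cv2.resize(im2[160:290,270:420],None,fx=3,fy=3,interpolation=cv2.INTER_CUBIC)
c=np.zeros((420,1050,3),np.uint8);c[:,:600]=a;c[:390,600:]=b;cv2.imwrite('pics/c3.png',cv2.resize(c,(800,320)))"
```

```text
t 5.2 pos [ 0.431  -0.1632  0.1303] F [ 0.1966  0.7756 -1.847 ] w 0.246 ytool yaw-90 0.135554442659354 tilt [-0.0001  0.0001 -1.    ]
tool mm [  1.7935  -1.0959 109.8925]
```

View pics/c3.png

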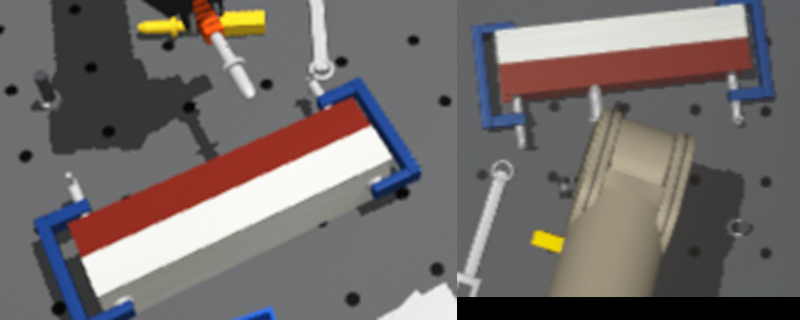

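The pin is held and its nose points at the rail. The nose end is at about (239.4, 231) in the scene frame. I'll compare that with the predicted position to check for sag.

```bash
python3 -c "
from h import *
p,f=ray('scene')
g=np.array([.431,-.1632,.1303+.0196]);a=.1355
for dz in(0,-.01):
  X=g+np.array([.13*np.cos(a),.13*np.sin(a),dz]);c=np.array(p['R'])@X+p['t'];print(p['cx']+f*c[0]/c[2],p['cy']+f*c[1]/c[2])
im=cv2.imread('pics/s2.png');cv2.imwrite('pics/c4.png',cv2.resize(im[190:245,200:260],None,fx=10,fy=10,interpolation=cv2.INTER_CUBIC))"
```

```text
238.62481445390864 232.23835812419472
238.8719957371139 234.49508436758416
```

View pics/c4.png

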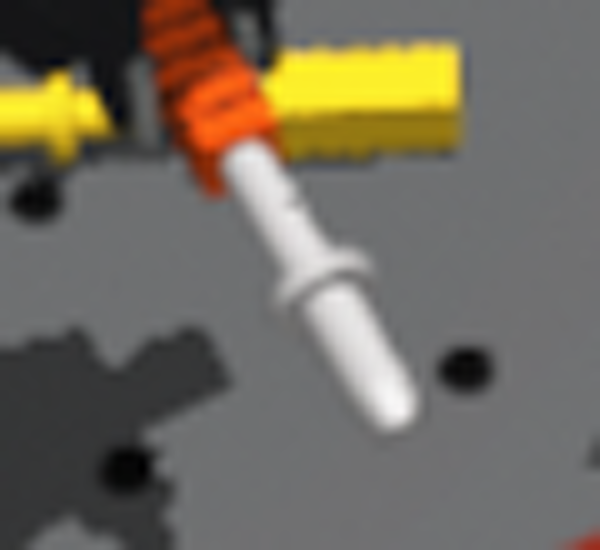

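The nose is at (239.7, 231.5), within about 1 px of the prediction, so there is no sag. Lowering to mid-height.

Call:
send_rows:
  offset:
    - [2,-1,25]
    - [2,-1,55]
    - [2,-1,85]
    - [2,-1,105]
    - [2,-1,110]
  roll: [0.002,0.002,0.002,0.002,0.002]

```text
clock: 5.72
position: [0.4267, -0.1646, 0.0173]
ee_rot: [-0.066, 0.998, 0.0, -0.003]
ft_force: [-0.3, 0.1, -1.9]
grip_width: 0.243
```

Call:
send_rows:
  offset:
    - [0,0,0]
    - [0,0,0]
    - [0,0,0]
    - [0,0,0]
    - [0,0,0]
  roll: [0,0,0,0,0]

```text
clock: 6.13
position: [0.4296, -0.1654, 0.0213]
ee_rot: [-0.066, 0.998, -0.0, 0.001]
ft_force: [-0.1, 0.1, -1.6]
grip_width: 0.245
```

```bash
python3 -c "
from h import *
x,y=rail(-.178,.05);to(x,y,.0204);x,y=rail(-.135,.05);to(x,y,.0204)"
```

```text
t 6.13 pos [ 0.4296 -0.1654  0.0213] F [-0.0523  0.1202 -1.649 ] w 0.245 ytool yaw-90 0.13190875976512406 tilt [ 0.002   0.0001 -1.    ]
tool mm [0.1988 0.9133 0.8983]
t 6.13 pos [ 0.4296 -0.1654  0.0213] F [-0.0523  0.1202 -1.649 ] w 0.245 ytool yaw-90 0.13190875976512406 tilt [ 0.002   0.0001 -1.    ]
tool mm [-42.8011   0.9817   0.9848]
```

Call:
send_rows:
  offset:
    - [-10,1,1]
    - [-20,1,1]
    - [-30,1,1]
    - [-38,1,1]
    - [-38,1,1]
  roll: [-0.001,-0.001,-0.001,-0.001,-0.001]

```text
clock: 6.55
position: [0.4687, -0.1588, 0.0194]
ee_rot: [-0.067, 0.998, -0.0, 0.001]
ft_force: [-0.6, 0.2, -1.1]
grip_width: 0.241
```

Call:
send_rows:
  offset:
    - [0,0,0]
    - [-1,0,0]
    - [-1.5,0,0]
    - [-2,0,0]
    - [-2,0,0]
  roll: [0,0,0,0,0]

```text
clock: 6.97
position: [0.4682, -0.1592, 0.0193]
ee_rot: [-0.066, 0.998, 0.0, 0.0]
ft_force: [0.9, -0.2, -1.8]
grip_width: 0.24
```

```bash
python3 -c "
from h import *
x,y=rail(-.13,.05);to(x,y,.0204)"
```

```text
t 6.97 pos [ 0.4682 -0.1592  0.0193] F [ 0.9207 -0.2075 -1.8091] w 0.24 ytool yaw-90 0.13255200374726428 tilt [ 0.      0.0002 -1.    ]
tool mm [-8.7259 -0.1444 -1.0985]
```

Call:
send_rows:
  offset:
    - [-1,0,-1]
    - [-2,0,-1]
    - [-3,0,-1]
    - [-4,0,-1]
    - [-5,0,-1]
  roll: [0,0,0,0,0]

```text
clock: 7.38
position: [0.4734, -0.1584, 0.0203]
ee_rot: [-0.066, 0.998, 0.0, 0.0]
ft_force: [-1.0, 0.6, -2.4]
grip_width: 0.25
```

Call:
send_rows:
  offset:
    - [-0.5,0,0]
    - [-1,0,0]
    - [-1.5,0,0]
    - [-2,0,0]
    - [-2,0,0]
  roll: [0,0,0,0,0]

```text
clock: 7.8
position: [0.4754, -0.1581, 0.0203]
ee_rot: [-0.066, 0.998, 0.0, 0.0]
ft_force: [-0.2, -0.8, -1.1]
grip_width: 0.242
```

Call:
send_rows:
  offset:
    - [-0.5,0,0]
    - [-1,0,0]
    - [-1.5,0,0]
    - [-2,0,0]
    - [-2,0,0]
  roll: [0,0,0,0,0]

```text
clock: 8.22
position: [0.4773, -0.1579, 0.0203]
ee_rot: [-0.066, 0.998, 0.0, -0.0]
ft_force: [1.3, -0.1, -2.2]
grip_width: 0.239
```

```bash
python3 -c "
from h import *
x,y=rail(-.13,.05);to(x,y,.0204)"
```

```text
t 8.22 pos [ 0.4773 -0.1579  0.0203] F [ 1.2668 -0.1046 -2.1917] w 0.239 ytool yaw-90 0.13286069681787271 tilt [-0.0001  0.0001 -1.    ]
tool mm [ 0.4409 -0.1833 -0.1252]
```

No contact yet, so I'll continue in small steps.

Call:
send_rows:
  offset:
    - [-0.5,0,0]
    - [-1,0,0]
    - [-1,0,0]
    - [-1,0,0]
    - [-1,0,0]
  roll: [0,0,0,0,0]

```text
clock: 8.63
position: [0.4774, -0.1579, 0.02]
ee_rot: [-0.066, 0.998, 0.0, -0.001]
ft_force: [-5.4, -0.4, -0.5]
grip_width: 0.244
```

Call:
send_rows:
  offset:
    - [-0.5,0,0]
    - [-1,0,0]
    - [-1,0,0]
    - [-1,0,0]
    - [-1,0,0]
  roll: [0,0,0,0,0]

```text
clock: 9.05
position: [0.4774, -0.1579, 0.0197]
ee_rot: [-0.066, 0.998, 0.0, -0.002]
ft_force: [-9.0, 0.5, 1.2]
grip_width: 0.242
```

Call:
send_rows:
  offset:
    - [-0.5,0,0]
    - [-1,0,0]
    - [-1,0,0]
    - [-1,0,0]
    - [-1,0,0]
  roll: [0,0,0,0,0]

```text
clock: 9.47
position: [0.4774, -0.1579, 0.0195]
ee_rot: [-0.066, 0.998, 0.001, -0.003]
ft_force: [-12.3, -0.5, 3.6]
grip_width: 0.25
```

Contact is at about rail x -0.130, with a stiffness of about 4 N/mm. I'll ease off a little and slide towards -y.

Call:
send_rows:
  offset:
    - [1,-1,0]
    - [1,-3,0]
    - [1,-5,0]
    - [1,-7,0]
    - [1,-9,0]
  roll: [0,0,0,0,0]

```text
clock: 9.88
position: [0.4784, -0.1656, 0.0193]
ee_rot: [-0.067, 0.998, 0.001, -0.002]
ft_force: [-7.6, 2.6, -1.3]
grip_width: 0.247
```

Call:
send_rows:
  offset:
    - [0,-2,0]
    - [0,-4,0]
    - [0,-6,0]
    - [0,-8,0]
    - [0,-10,0]
  roll: [0,0,0,0,0]

```text
clock: 10.3
position: [0.4797, -0.1755, 0.0193]
ee_rot: [-0.067, 0.998, 0.001, -0.002]
ft_force: [-6.3, 2.8, -2.7]
grip_width: 0.242
```

```bash
python3 -c "
from h import *
print(inrail(monitor.get_obs()['position']))
x,y=rail(-.13,.05);to(x,y,.0204)"
```

```text
[-0.1295  0.0324]
t 10.3 pos [ 0.4797 -0.1755  0.0193] F [-6.2533  2.8113 -2.6718] w 0.242 ytool yaw-90 0.13414907855892078 tilt [-0.0045  0.0017 -1.    ]
tool mm [ 0.4986 17.5684 -1.1058]
```

Call:
send_rows:
  offset:
    - [0,-2,-1.5]
    - [0,-4,-1.5]
    - [0,-6,-1.5]
    - [0,-8,-1.5]
    - [0,-10,-1.5]
  roll: [0,0,0,0,0]

```text
clock: 10.72
position: [0.4811, -0.1854, 0.0207]
ee_rot: [-0.067, 0.998, 0.001, -0.002]
ft_force: [-7.6, 3.6, -2.1]
grip_width: 0.244
```

Call:
send_rows:
  offset:
    - [0,-2,0]
    - [0,-4,0]
    - [0,-6,0]
    - [0,-8,0]
    - [0,-10,0]
  roll: [0,0,0,0,0]

```text
clock: 11.13
position: [0.4824, -0.1953, 0.0207]
ee_rot: [-0.067, 0.998, 0.001, -0.002]
ft_force: [-7.5, 3.2, -1.2]
grip_width: 0.241
```

```bash
python3 -c "
from h import *
print(inrail(monitor.get_obs()['position']))
x,y=rail(-.13,.05);to(x,y,.0204)"
```

```text
[-0.1295  0.0124]
t 11.13 pos [ 0.4824 -0.1953  0.0207] F [-7.4934  3.1741 -1.2008] w 0.241 ytool yaw-90 0.13405545360754578 tilt [-0.0045  0.0017 -1.    ]
tool mm [ 0.4891 37.5878  0.4213]
```

Call:
send_rows:
  offset:
    - [0,-2,0]
    - [0,-4,0]
    - [0,-6,0]
    - [0,-8,0]
    - [0,-10,0]
  roll: [0,0,0,0,0]

```text
clock: 11.55
position: [0.4838, -0.2053, 0.0208]
ee_rot: [-0.067, 0.998, 0.001, -0.002]
ft_force: [-7.1, 3.6, -2.9]
grip_width: 0.246
```

Call:
send_rows:
  offset:
    - [0,-2,0]
    - [0,-4,0]
    - [0,-6,0]
    - [0,-8,0]
    - [0,-10,0]
  roll: [0,0,0,0,0]

```text
clock: 11.97
position: [0.4876, -0.2164, 0.022]
ee_rot: [-0.066, 0.998, -0.0, 0.0]
ft_force: [0.6, 2.1, -2.2]
grip_width: 0.244
```

```bash
python3 -c "
from h import *
print(inrail(monitor.get_obs()['position']))
x,y=rail(-.13,.05);to(x,y,.0204)"
```

```text
[-0.1271 -0.0091]
t 11.97 pos [ 0.4876 -0.2164  0.022 ] F [ 0.5779  2.1421 -2.1883] w 0.244 ytool yaw-90 0.13293682144243313 tilt [ 0.0009 -0.0001 -1.    ]
tool mm [ 2.9096 59.1208  1.5947]
```

It dropped in near rail y ≈ -9 mm: the x force vanished and the pin went 2.4 mm in. Next I'll stop sliding, lower about 1 mm and push gently.

Call:
send_rows:
  offset:
    - [0,0,1]
    - [-1,0,1]
    - [-2,0,1]
    - [-3,0,1]
    - [-3,0,1]
  roll: [0,0,0,0,0]

```text
clock: 12.38
position: [0.49, -0.2154, 0.0206]
ee_rot: [-0.067, 0.998, 0.0, -0.0]
ft_force: [-2.3, 1.9, -1.2]
grip_width: 0.239
```

```bash
python3 -c "
from h import *
print(inrail(monitor.get_obs()['position']))
x,y=rail(-.088,-.009);to(x,y,.0204)"
```

```text
[-0.1247 -0.0085]
t 12.38 pos [ 0.49   -0.2154  0.0206] F [-2.2703  1.9082 -1.2149] w 0.239 ytool yaw-90 0.13330458119258215 tilt [-0.0006  0.0004 -1.    ]
tool mm [-36.6615  -0.5341   0.1886]
```

Call:
send_rows:
  offset:
    - [-1,1,0]
    - [-2,1,0]
    - [-3,1,0]
    - [-4,1,0]
    - [-4,1,0]
  roll: [0,0,0,0,0]

```text
clock: 12.8
position: [0.4937, -0.2138, 0.0206]
ee_rot: [-0.067, 0.998, 0.0, -0.0]
ft_force: [-3.4, 4.1, -1.1]
grip_width: 0.241
```

```bash
python3 -c "
from h import *
print(inrail(monitor.get_obs()['position']))
x,y=rail(-.088,-.009);to(x,y,.0204)"
```

```text
[-0.1208 -0.0073]
t 12.8 pos [ 0.4937 -0.2138  0.0206] F [-3.3701  4.1468 -1.0747] w 0.241 ytool yaw-90 0.1333291789998483 tilt [-0.0009  0.0007 -1.    ]
tool mm [-32.7869  -1.6493   0.1371]
```

Call:
send_rows:
  offset:
    - [-1,1,0]
    - [-2,1.2,0]
    - [-3,1.2,0]
    - [-4,1.2,0]
    - [-4,1.2,0]
  roll: [0,0,0,0,0]

```text
clock: 13.22
position: [0.4983, -0.2122, 0.0208]
ee_rot: [-0.067, 0.998, 0.0, 0.0]
ft_force: [-1.5, 3.3, -2.2]
grip_width: 0.243
```

```bash
python3 -c "
from h import *
print(inrail(monitor.get_obs()['position']))
x,y=rail(-.088,-.0065);to(x,y,.0204);print(monitor.get_obs()['torque'])"
```

```text
[-0.116  -0.0064]
t 13.22 pos [ 0.4983 -0.2122  0.0208] F [-1.4863  3.3003 -2.2442] w 0.243 ytool yaw-90 0.13341469182461863 tilt [ 0.0006  0.0002 -1.    ]
tool mm [-28.0288  -0.1011   0.453 ]
[0.6473 0.3424 0.3802]
```

Call:
send_rows:
  offset:
    - [-1,0.8,0.2]
    - [-3,0.8,0.2]
    - [-5,0.8,0.2]
    - [-7,0.8,0.2]
    - [-8,0.8,0.2]
  roll: [0,0,0,0,0]

```text
clock: 13.63
position: [0.506, -0.2107, 0.0207]
ee_rot: [-0.066, 0.998, -0.0, 0.0]
ft_force: [-1.0, 1.8, -2.1]
grip_width: 0.242
```

```bash
python3 -c "
from h import *
print(inrail(monitor.get_obs()['position']))
x,y=rail(-.088,-.006);to(x,y,.0204)"
```

```text
[-0.1081 -0.006 ]
t 13.63 pos [ 0.506  -0.2107  0.0207] F [-1.0216  1.777  -2.1287] w 0.242 ytool yaw-90 0.13276668061046104 tilt [ 0.0005 -0.0001 -1.    ]
tool mm [-20.1226   0.0049   0.2846]
```

Call:
send_rows:
  offset:
    - [-2,0.4,0]
    - [-4,0.4,0]
    - [-6,0.4,0]
    - [-8,0.4,0]
    - [-9,0.4,0]
  roll: [0,0,0,0,0]

```text
clock: 14.05
position: [0.5149, -0.2092, 0.0207]
ee_rot: [-0.066, 0.998, -0.0, 0.0]
ft_force: [-0.2, 1.0, -2.8]
grip_width: 0.245
```

Call:
send_rows:
  offset:
    - [-2,0,0]
    - [-4,0,0]
    - [-6,0,0]
    - [-7,0,0]
    - [-8,0,0]
  roll: [0,0,0,0,0]

```text
clock: 14.47
position: [0.5224, -0.208, 0.0206]
ee_rot: [-0.066, 0.998, 0.0, 0.0]
ft_force: [-1.0, -0.5, -1.9]
grip_width: 0.246
```

```bash
python3 -c "
from h import *
print(inrail(monitor.get_obs()['position']))
x,y=rail(-.088,-.006);to(x,y,.0204)"
```

```text
[-0.0915 -0.0055]
t 14.47 pos [ 0.5224 -0.208   0.0206] F [-0.9633 -0.5016 -1.9368] w 0.246 ytool yaw-90 0.13280588951448657 tilt [ 0.  0. -1.]
tool mm [-3.5006 -0.5157  0.1574]
```

Call:
send_rows:
  offset:
    - [-0.7,0,0]
    - [-1.4,0,0]
    - [-2.1,0,0]
    - [-3,0,0]
    - [-3,0,0]
  roll: [0,0,0,0,0]

```text
clock: 14.88
position: [0.5255, -0.2075, 0.0206]
ee_rot: [-0.066, 0.998, 0.0, 0.0]
ft_force: [-0.6, 0.1, -2.4]
grip_width: 0.245
```

Call:
send_rows:
  offset:
    - [-0.5,0,0]
    - [-1,0,0]
    - [-1.5,0,0]
    - [-1.5,0,0]
    - [-1.5,0,0]
  roll: [0,0,0,0,0]

```text
clock: 15.3
position: [0.5264, -0.2075, 0.0204]
ee_rot: [-0.066, 0.998, 0.0, -0.0]
ft_force: [-3.8, -0.4, -0.8]
grip_width: 0.242
```

Call:
send_rows:
  offset:
    - [-0.5,0,0]
    - [-1,0,0]
    - [-1.5,0,0]
    - [-1.5,0,0]
    - [-1.5,0,0]
  roll: [0,0,0,0,0]

```text
clock: 15.72
position: [0.5263, -0.2074, 0.0201]
ee_rot: [-0.066, 0.998, 0.0, -0.002]
ft_force: [-8.6, 0.6, 3.0]
grip_width: 0.242
```

```bash
python3 -c "
from h import *
print(inrail(monitor.get_obs()['position']))
x,y=rail(-.088,-.006);to(x,y,.0204)"
```

```text
[-0.0876 -0.0054]
t 15.72 pos [ 0.5263 -0.2074  0.0201] F [-8.5874  0.5998  3.0269] w 0.242 ytool yaw-90 0.13196625514660254 tilt [-0.0035  0.0007 -1.    ]
tool mm [ 0.4406 -0.5597 -0.3066]
```

The pin is seated: grip travel from nose contact to collar stop is 42.1 mm, against 42 nominal, at about 9 N. Easing the push and releasing.

Call:
send_rows:
  offset:
    - [1,0,0]
    - [1.5,0,0]
    - [1.5,0,0]
    - [1.5,0,0]
    - [1.5,0,0]
  roll: [0,0,0,0,0]

```text
clock: 16.13
position: [0.5264, -0.2075, 0.0204]
ee_rot: [-0.066, 0.998, 0.0, -0.0]
ft_force: [-4.3, 1.2, -1.9]
grip_width: 0.243
```

Call:
send_rows:
  offset:
    - [0,0,0]
    - [0,0,0]
    - [0,0,0]
    - [0,0,0]
    - [0,0,0]
  roll: [0,0,0,0,0]
  jaw: 1

```text
clock: 16.55
position: [0.5273, -0.2074, 0.0209]
ee_rot: [-0.066, 0.998, -0.0, 0.001]
ft_force: [-0.8, -0.2, -0.9]
grip_width: 0.935
```

Call:
send_rows:
  offset:
    - [0,0,0]
    - [0,0,0]
    - [0,0,0]
    - [0,0,0]
    - [0,0,0]
  roll: [0,0,0,0,0]

```text
clock: 16.97
position: [0.5268, -0.2074, 0.0206]
ee_rot: [-0.066, 0.998, 0.0, 0.0]
ft_force: [-0.1, 0.6, -0.9]
grip_width: 0.996
```

Call:
send_rows:
  offset:
    - [0,0,-10]
    - [0,0,-25]
    - [0,0,-45]
    - [0,0,-65]
    - [0,0,-85]
  roll: [0,0,0,0,0]

```text
clock: 17.38
position: [0.5266, -0.2076, 0.1072]
ee_rot: [-0.066, 0.998, -0.0, 0.0]
ft_force: [0.5, -0.3, 0.3]
grip_width: 1.0
```

Call:
send_rows:
  offset:
    - [20,0,-30]
    - [45,0,-60]
    - [65,0,-80]
    - [80,0,-100]
    - [80,0,-100]
  roll: [0,0,0,0,0]

```text
clock: 17.8
position: [0.4465, -0.2201, 0.2103]
ee_rot: [-0.065, 0.998, -0.0, 0.003]
ft_force: [0.1, -0.4, 0.5]
grip_width: 0.998
```

```bash
python3 -c "
from h import *
to(.5,-.2,.2)
im,d=shot('scene','s3'); im2,d2=shot('top','t3')
a=cv2.resize(im[190:330,130:330],None,fx=3,fy=3,interpolation=cv2.INTER_CUBIC);b=cv2.resize(im2[160:290,270:420],None,fx=3,fy=3,interpolation=cv2.INTER_CUBIC)
c=np.zeros((420,1050,3),np.uint8);c[:,:600]=a;c[:390,600:]=b;cv2.imwrite('pics/c5.png',cv2.resize(c,(800,320)))"
```

```text
t 17.8 pos [ 0.4465 -0.2201  0.2103] F [ 0.0955 -0.3836  0.5187] w 0.998 ytool yaw-90 0.1295011289568 tilt [ 0.006  -0.0003 -1.    ]
tool mm [-55.586   13.033   10.5794]
```

View pics/c5.png

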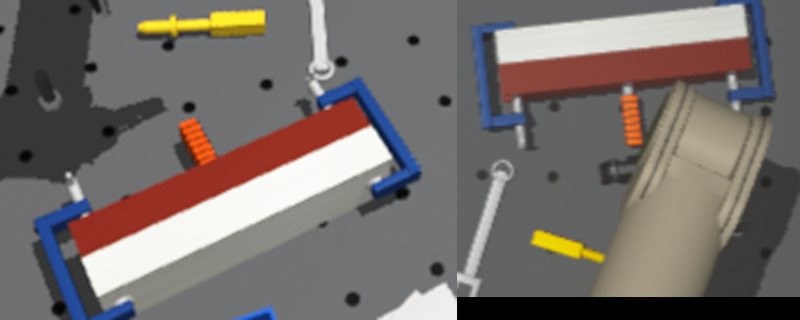

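The handle sticks out straight from under the flange, with its rear end at about (347.3, 223.9) in the top frame. Both bystanders in view sit as before. I'll check the handle end, then hand in.

```bash
python3 -c "
from h import *
for h in(.04,.052): print(inrail(onplane('top',347.3,223.9,h)))
im=cv2.imread('pics/t3.png').astype(int)
m=(im[...,2]>180)&(im[...,1]<140)&(im[...,0]<90); m[:190]=0;m[235:]=0;m[:,:320]=0;m[:,375:]=0
v,u=np.nonzero(m);q=np.array([inrail(onplane('top',a,b,.052)) for a,b in zip(u,v)]);print(len(q),q.min(0),q.max(0));s=np.polyfit(q[:,0],q[:,1],1);print('yaw rel',s)
"
```

```text
[-0.1216 -0.0032]
[-0.1225 -0.0018]
102 [-0.1175 -0.0123] [-0.052   0.0077]
yaw rel [-0.008  -0.0029]
```

```bash
python3 -c "
from h import *
print(manip.hand_in())"
```

```text
the job is handed in; nothing more can be done
None
```

The locating pin is in the hole with its collar on the web, and the job is handed in at about 18 s of the 72 s allowed; no verdict was reported.

I took the orange pin from its rest and slid its nose along the web at about 7 N. It dropped in near y ≈ -6 mm along the rail from mid-length. I pushed it home, released it and lifted the gripper clear.

**Depth:** grip travel from nose contact to collar stop was 42.1 mm, against 42 mm nominal. That points to the collar being flat on the web.

**Force:** the highest wrist force I read was about 13 N, while first pressing on the web. Readings come only at the end of each call.

**Last picture:** the handle is about 0.01 rad from square to the web. Its rear end is at rail x ≈ -0.118 to -0.122 m, against -0.120 m for a seated collar. The handle's place along the rail came out about 3 mm from the arm's figure, -3 mm against -5.5 mm, which is roughly the camera calibration error. The collar itself is hidden under the flange, so its seating could not be seen directly.

**Bystanders:** the last crops show only the area around the rail; the wrench looked unmoved there. The other things on the table were not looked at again, but the arm kept well clear of them.

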